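# Set up the inspection corner of the solder bench

## Task

Take the tablet out of its sloped stand and lean it, screen outward, against the plain back of the soldering station: centred on it and square to it, about 30 degrees from upright, its lower edge on the bench; let go, then set the steel block flat on the bench, snug against the middle of the tablet's foot with its long side along it, so that the tablet cannot slide. Also stand the squeeze bottle midway between the two solder reels, and set the flat tin, lid up, on the bench beside the station's right-hand side (right as the robot sees it), level with the middle of that side and 30 mm clear of it. Leave the other things on the bench where they are.

Things in the scene. Friction and masses are not known exactly. Their poses are not given: they have to be found in the camera images.
- tablet: Grey tablet, dark screen, 180 tall x 125 wide x 9 mm thick, about 350 g. Origin: centre of its bottom end face (125 x 9 mm). z runs up its height, y across its width, x out of the screen (the screen lies at x = +4.5 mm, its back at -4.5 mm). Starts in the sloped stand, 30 degrees from upright, top towards the robot, screen up and away from it. To be gripped over its thickness, near the top.
- tablet_foot (a point): Middle of the tablet's bottom edge on the screen side (tablet x = +4.5 mm, y = 0, z = 0): the foot that the steel block must stop.
- rack: Sloped tablet stand of bent aluminium, fixed, 115 x 100 mm base. Origin: centre of its underside; x points to the tablet's screen side. Its back plate supports the tablet's lower 95 mm, a ledge carries the bottom end and a lip 10 mm high stands 3 mm in front of the screen: draw the tablet out upward along its own slope by 15 mm or more.
- station: Soldering station control unit, fixed: plain black box 100 (x) x 120 (y) x 100 mm high, edges rounded 2 mm. Origin: centre of its underside. Display and knob on its -x face (towards the robot); +x is the plain back against which the tablet leans, resting on its upper edge at x = 50, z = 100 mm; its right-hand side is the face y = -60 mm.
- reels: Two equal solder reels standing upright (axes vertical), fixed to the bench, each 60 mm in diameter and 45 mm high. The origin is the point on the bench midway between them; their centres lie at y = +80 and -80 mm.
- block: Plain steel block, 35 (x) x 60 (y) x 25 mm (z), about 0.4 kg. Origin: centre of its underside; y is its long direction.
- bottle: Small white squeeze bottle with a tapered nozzle, 88 mm high, cylindrical body 36 mm in diameter up to 55 mm height. Origin: centre of its underside; z up.
- tin: Flat round aluminium tin with a lid, 55 mm in diameter (lid; lower 18 mm: 53 mm), 32 mm high. Origin: centre of its underside; z up.
- jar: Bystander: glass jar with a steel cap, 60 mm in diameter, 85 mm high. Leave alone.
- driver: Bystander: screwdriver lying on the bench, about 200 mm long. Leave alone.
- spanner: Bystander: spanner lying on the bench, about 100 mm long. Leave alone.
- board: Bystander: small green circuit board lying on the bench, 70 x 50 mm. Leave alone.
Mind the look-alikes: they are no part of the job. What is shaped like the block but black or pink is not meant.

How it is judged:
On the way, in this order (a step that is already met when the one before it is completed fails the run):
1. the tablet leans against the station's back, centred and square, and is let go (angle between tablet's own z axis and vertical between 0.33 and 0.73 rad and contact force between tablet and station above 0.1 N and y of tablet_foot in the frame of station between -0.018 and 0.018 m and x of tablet_foot in the frame of station between 0.08 and 0.16 m and angle between the y axis of tablet and the y axis of station, either way round below 0.16 rad and height (world z) of each of tablet_foot, tablet below 0.01 m and x of station in the frame of tablet below 0 m and contact force between the fingers and tablet below 0.05 N), for 0.2 s.
2. the steel block stands snug at the middle of the tablet's foot (horizontal distance between block and tablet_foot below 0.0255 m and angle between the y axis of block and the y axis of tablet, either way round below 0.2 rad and angle between block's own z axis and vertical below 0.1 rad and height (world z) of block below 0.004 m and x of block in the frame of station above 0.095 m and angle between tablet's own z axis and vertical between 0.33 and 0.73 rad and contact force between tablet and station above 0.1 N and y of tablet_foot in the frame of station between -0.018 and 0.018 m and x of tablet_foot in the frame of station between 0.08 and 0.16 m and angle between the y axis of tablet and the y axis of station, either way round below 0.16 rad and height (world z) of each of tablet_foot, tablet below 0.01 m and x of station in the frame of tablet below 0 m), for 0.2 s.
At the end, for the whole second after the job is handed in: Tablet against the station's back, screen out, 19-42 deg from upright, foot down, 18 mm of centre, 9 deg of square; block flat, centre 25.5 mm of the foot's middle, 11 deg; bottle upright, 14 mm of the reels' midpoint; tin lid up, 18-42 mm off the right side, 18 mm of its middle; all at rest (all of step 2 and horizontal distance between bottle and reels below 0.014 m and angle between each of bottle, tin's own z axis and vertical below 0.1 rad and height (world z) of each of bottle, tin below 0.004 m and x of tin in the frame of station between -0.018 and 0.018 m and y of tin in the frame of station between -0.1295 and -0.1055 m and linear speed of each of tablet, block, bottle, tin below 0.02 m/s); the robot touches nothing.
It fails at once if a bystander (jar, screwdriver, spanner, circuit board) is moved by more than 30 mm (distance of any of jar, driver, spanner, board from where it was at the start of the episode above 0.03 m).
It also fails if it takes over 72 s, if anything falls off the work surface, if the arm or the gripper's body presses on something with over 40 N, if the wrist force passes 120 N, or if a joint passes its speed limit or range.

## Robot

A 6-joint arm with a two-finger parallel gripper is mounted at the origin on the work surface. World frame = base frame: x ahead of the robot, y to its left, z up, the work surface at z = 0. Lengths are in m, angles in rad, forces in N, time in s.
With the tool pointing down it reaches from about 0.275 to 0.75 m from the base axis. Payload 10.2 kg.
Tool frame: the origin (TCP) lies midway between the tips of the shut fingers; the grasp point (between the pads) lies 19 mm behind it (env.hold_point_z is the distance from the TCP to the grasp point, in m); z points along the fingers, y is the line along which they close (so a half turn about z gives the same grasp; the last joint's range is limited). The gripper opens to 85 mm and grips with 20 to 120 N. Pads are 22 mm wide; open, the fingers measure 114 mm over their backs; the gripper's body (76 mm by 85 mm) begins 54 mm behind the grasp point. The pads swing forward as they close: fully open they stand 13 mm farther back than shut.
Start: joints at [-1.398, 0.313, 1.498, -0, 1.331, -0.223], TCP at [0.202, -0.484, 0.231] pointing down, gripper open.
Joint ranges: [-2.94, 2.94], [-0.97, 2.17], [0.19, 2.56], [-1.23, 4.37], [0.02, 3.11], [-2.88, 2.88]. Speed limits (rad/s): [2.39, 2.39, 3.01, 3.14, 3.14, 3.14].

## Interface

Orientations are given as a unit quaternion [x, y, z, w].
In Python, from bench import env, kinematics, monitor, eyes, job gives the robot as it stands. The module is installed in compiled form; this text tells all that it offers. Calls block until the motion is done:
- env.reach(position, orientation): joint-space move of the TCP to a pose.
- env.movel(position, velocity=0.15, frame=None, guard=None): straight line of the TCP; frame=None keeps the orientation; velocity is the mean speed in m/s. With guard (N) it stops when the force on the tool has changed by that much, and returns True; else False.
- env.set_joints(angles): joint-space move.
- env.release() and env.close_gripper(effort=None): open the fingers fully, or close them until they stop; effort is the grip in N (None keeps the last).
- env.hold(seconds).
- kinematics.ik(position, orientation): joint angles nearest the present ones, or None.
- monitor.sense(): the state.
- eyes.grab_frame(name): name is "scene" or "top"; returns a dict with "frame" (480x640x3 uint8, red, green, blue), "mtx" (3x3 intrinsics, pixels), "view" (4x4, takes a point from world to camera coordinates). Camera axes: x right, y down, z forward; pixel columns grow to the right and rows downward; lengths in m; the calibration is good to about 2 mm. A picture is of the moment at which its call begins. There is no depth.
A pose or a line that the arm cannot do raises env.MotionError and nothing moves.
- job.hand_in(): hands the job in; it is judged then, once.
The state is a dict: "clock": time; "joints": joint angles; "qvel": joint speeds; "joint_efforts": joint torques, N m; "position": TCP position; "ee_rot": TCP orientation; "contact_force": force on the tool from outside, world axes, zero at the start; "ft_torque": the same for the moment, N m; "finger_gap": opening from 0.0 (shut) to 1.0 (fully open); "gripper_force": force on a finger pad.
Only numpy, scipy, OpenCV 4.12 (cv2) and the standard library are available. Lean on these libraries where they do the work, as an engineer would, in place of code of your own. Each camera call takes 0.05 s, during which the arm holds its last target. There are 200 camera calls.

## Working session

There is one attempt and no reset: what is moved stays moved. The work goes in short steps, each a Python script; the robot and the scene stay as the last script left them, time stands still between calls to the robot, and variables do not carry over. Pictures are saved under pics/ and viewed, at most 11 in all, crops included, and the job is handed in when it is done.

```bash
mkdir -p pics
python3 - <<'E'
from bench import env, kinematics, monitor, eyes, job
import cv2, numpy as np
for n in ("scene","top"):
    f=eyes.grab_frame(n); cv2.imwrite(f"pics/{n}0.png",cv2.cvtColor(f["frame"],cv2.COLOR_RGB2BGR))
    print(n,f["mtx"].tolist(),np.round(f["view"],4).tolist())
    np.savez(f"pics/{n}0.npz",**f)
print(monitor.sense()["clock"], env.hold_point_z)
E
```

```text
scene [[613.2827232989075, 0.0, 332.0075123030009], [0.0, 613.2827232989075, 240.55812173773307], [0.0, 0.0, 1.0]] [[-0.2846, 0.9586, 0.0002, 0.1516], [0.6286, 0.1868, -0.7549, -0.2803], [-0.7237, -0.2147, -0.6558, 1.7946], [0.0, 0.0, 0.0, 1.0]]
top [[470.08199951681854, 0.0, 311.9540747927552], [0.0, 470.08199951681854, 239.45345638170917], [0.0, 0.0, 1.0]] [[0.0261, -0.9996, -0.0114, 0.0055], [-0.9846, -0.0237, -0.173, 0.5613], [0.1727, 0.0157, -0.9848, 0.9373], [0.0, 0.0, 0.0, 1.0]]
0.1 0.0187
```

View pics/scene0.png

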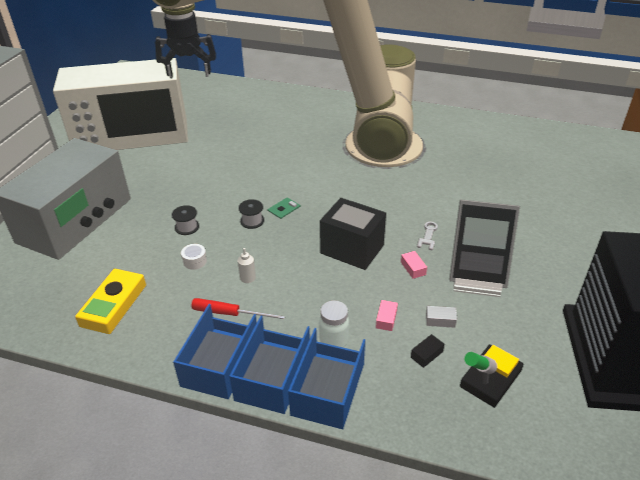

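View pics/top0.png

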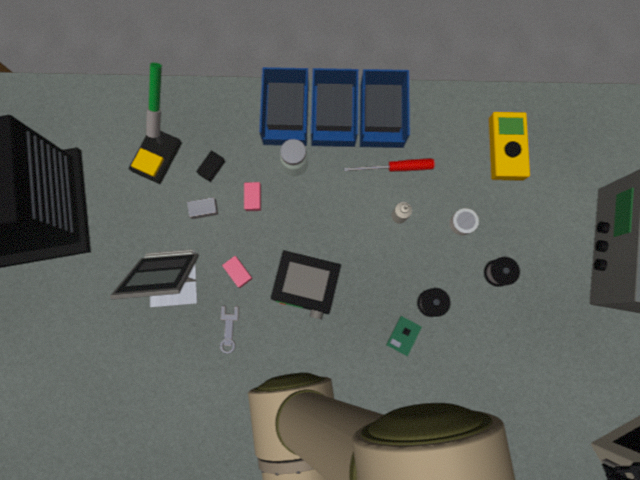

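The scene view shows the station (352,232), tablet in stand (485,245), grey steel block (441,316), bottle (246,266), tin (193,256) and reels (185,220)/(251,213). The top view shows the same things at (306,282), (155,272), (202,207), (402,212), (466,221), (502,271)/(433,302). Next I'll enlarge crops.

Run:
```python
import cv2, numpy as np
s=cv2.imread("pics/scene0.png");t=cv2.imread("pics/top0.png")
def crop(im,x,y,w,h,k):
    c=cv2.resize(im[y:y+h,x:x+w],None,fx=k,fy=k,interpolation=cv2.INTER_CUBIC)
    c=cv2.convertScaleAbs(c,alpha=1.4,beta=10)
    for i in range(0,w,20):
        cv2.line(c,(i*k,0),(i*k,6),(0,0,255),1); cv2.putText(c,str(x+i),(i*k,16),0,.35,(0,0,255),1)
    for j in range(0,h,20):
        cv2.line(c,(0,j*k),(6,j*k),(0,0,255),1); cv2.putText(c,str(y+j),(8,j*k+4),0,.35,(0,0,255),1)
    return c
cv2.imwrite("pics/cA.png",crop(s,320,190,200,150,4))
cv2.imwrite("pics/cB.png",crop(t,100,180,250,180,3))
a=crop(s,160,190,133,110,6)[:300] if 0 else crop(s,165,190,120,100,3)
b=crop(t,380,190,150,135,3)
H=np.zeros((405,810,3),np.uint8);H[:300,:360]=a;H[:405,360:810]=b
cv2.imwrite("pics/cC.png",H[:,:800])
```

```text
(no output)
```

View pics/cA.png

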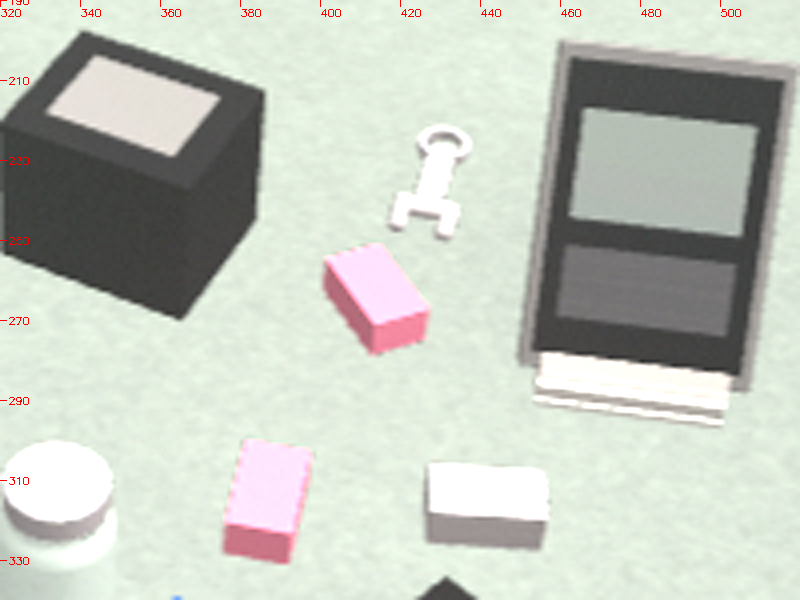

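View pics/cB.png

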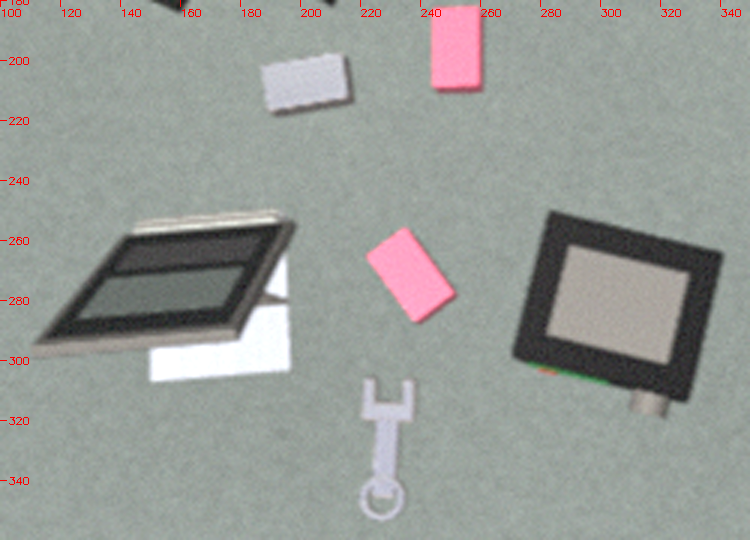

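View pics/cC.png

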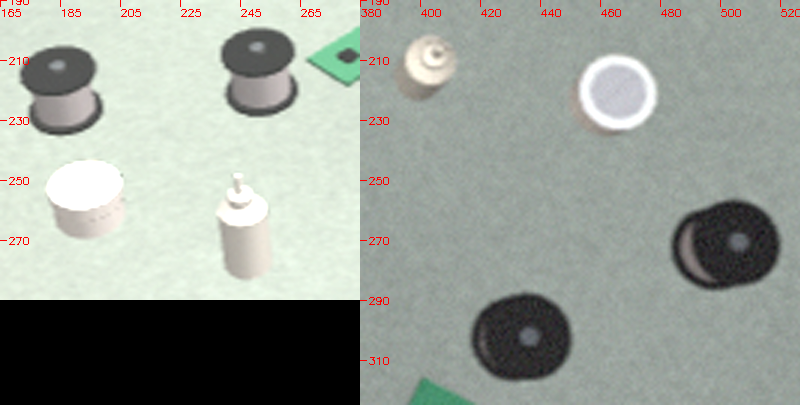

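Read from the crops, as scene | top pixels:
- **Station top corners:** (367,237), (321,220), (340,197), (386,213) | (284,251), (340,264), (329,314), (271,298).
- **Tablet corners:** (460,200), (519,206), (507,287), (450,280) | (180,292), (111,295), (142,259), (199,254).
- **Block, bottle tip, tin lid and reel tops:** also read. I'll fit all the poses next.

```bash
cat > fit.py <<'E'
import numpy as np, cv2
from scipy.optimize import least_squares
from scipy.spatial.transform import Rotation as R
C={n:np.load(f"pics/{n}0.npz") for n in("scene","top")}
def proj(n,P):
    P=np.atleast_2d(P)@C[n]["view"][:3,:3].T+C[n]["view"][:3,3]
    q=P@C[n]["mtx"].T; return q[:,:2]/q[:,2:]
def tri(s,t):
    f=lambda X:np.r_[(proj("scene",X)-s).ravel(),(proj("top",X)-t).ravel()]
    r=least_squares(f,[.5,0,.05]); return r.x,np.abs(r.fun).max()
def fit(model,S,T,x0):
    f=lambda p:np.r_[(proj("scene",model(p))-S)[np.isfinite(S)],(proj("top",model(p))-T)[np.isfinite(T)]]
    r=least_squares(f,x0); return r.x,r.fun
def box(a,b,h):  # p=x,y,ztop,yaw
    c=np.array([[a,b,0],[a,-b,0],[-a,-b,0],[-a,b,0]])
    return lambda p:R.from_euler("z",p[3]).apply(c)+[p[0],p[1],p[2]]
E
python3 - <<'E'
from fit import *
np.set_printoptions(precision=4,suppress=True)
A=np.array
p,r=fit(box(.0495,.0595,0),A([(367.3,236.8),(320.8,220),(340.3,197.5),(386,213)]),A([(284,250.7),(340.3,264.3),(329.3,314),(271.3,298.3)]),[.5,0,.1,-.2]);print("station",p,abs(r).max())
p,r=fit(box(.0175,.03,0),A([(456.3,320),(427,318.8),(427.3,305.5),(456.8,307.3)]),A([(187.3,202),(214.3,198),(217.3,213),(190.3,218)]),[.6,.2,.025,-.2]);print("block",p,abs(r).max())
# tablet: p=x,y,z,yaw,tilt ; corners top(-y,+y) back edge, bottom(+y,-y) screen edge
def tab(p):
    c=A([[-.0045,-.0625,.18],[-.0045,.0625,.18],[.0045,.0625,0],[.0045,-.0625,0]])
    return R.from_euler("z",p[3]).apply(R.from_euler("y",-p[4]).apply(c))+p[:3]
p,r=fit(tab,A([(460,200),(519,206.5),(507,287.5),(450,280.5)]),A([(180,291.7),(111.3,295),(142.3,258.7),(198.7,254)]),[.5,.3,.02,0,.52]);print("tablet",p,r)
for n,s,t in [("tabTR-",(460,200),(180,291.7)),("tabTL+",(519,206.5),(111.3,295)),("tabB+",(507,287.5),(142.3,258.7)),("tabB-",(450,280.5),(198.7,254)),
 ("bottle tip",(244.3,248.7),(405.3,208.3)),("tin lid",(193.7,251.3),(465.7,220.7)),("reel-",(184.3,213.3),(505,269.7)),("reel+",(251,207.3),(435,302.3)),("jar",(335,309),(293,150)),
 ("pink1",(415,258.5),(236.5,272)),("pink2",(387,312),(252,196)),("black",(428,348),(211,165)),
 ("spanner",(430,225),(227,330))]:
    print(n,*tri(s,t))
E
```

```text
station [ 0.4678  0.0293  0.0975 -0.2175] 1.9270696211604559
block [0.6303 0.264  0.0206 0.1987] 1.7122638884921457
tablet [0.5177 0.3256 0.0142 0.1046 0.4675] [-1.1695 -0.1968 -0.1078 -0.1064 -0.8035  0.9979 -2.0707  0.5336 -0.9583
 -0.883  -1.4864  1.3327 -1.1423  0.188   0.1207  0.3039]
tabTR- [0.4378 0.2549 0.1707] 1.0422504370266665
tabTL+ [0.4287 0.3775 0.1733] 0.8210804358232053
tabB+ [0.515  0.3872 0.0181] 1.069313908293168
tabB- [0.5282 0.2659 0.018 ] 1.048114530466762
bottle tip [ 0.6243 -0.1702  0.083 ] 0.11326839258671839
tin lid [ 0.6123 -0.307   0.0309] 0.8323448431141856
reel- [ 0.5073 -0.3812  0.0446] 0.6915071454150734
reel+ [ 0.4368 -0.2364  0.042 ] 0.3735758221994274
jar [0.7419 0.0658 0.0876] 1.1868655779262554
pink1 [0.4903 0.1802 0.0277] 1.0385735537041114
pink2 [0.6596 0.1555 0.0202] 0.5027444692525478
black [0.7288 0.2521 0.019 ] 1.1597249254516555
spanner [0.3692 0.1926 0.0325] 1.1966631817763869
```

```bash
cat > h.py <<'E'
from bench import env, kinematics, monitor, eyes, job
import numpy as np, cv2
from scipy.spatial.transform import Rotation as R
np.set_printoptions(precision=4,suppress=True)
def axes(yaw,tilt):
    r=R.from_euler("z",yaw)*R.from_euler("y",-tilt); return r.as_matrix()
def quat(yaw,tilt,s=1):   # tool z=-tablet z, tool y = s*tablet x
    m=axes(yaw,tilt); z=-m[:,2]; y=s*m[:,0]
    return R.from_matrix(np.c_[np.cross(y,z),y,z]).as_quat()
ST=np.array([.4678,.0293]); SYAW=-.2175
def st(x,y):
    c,s=np.cos(SYAW),np.sin(SYAW); return np.array([ST[0]+c*x-s*y,ST[1]+s*x+c*y])
def down(yaw): # tool down, finger line (tool y) at world heading yaw
    y=np.array([np.cos(yaw),np.sin(yaw),0]);z=np.array([0,0,-1.])
    return R.from_matrix(np.c_[np.cross(y,z),y,z]).as_quat()
def rep(t=""):
    s=monitor.sense(); print(t,round(s["clock"],2),s["position"],"gap",round(s["finger_gap"],3),"F",s["contact_force"],"g",s["gripper_force"])
    return s
def snap(name,cam):
    f=eyes.grab_frame(cam); cv2.imwrite(f"pics/{name}.png",cv2.cvtColor(f["frame"],cv2.COLOR_RGB2BGR))
E
cat > t1.py <<'E'
from h import *
M=axes(.09,.5236); g=np.array([.444,.317,.164])+.002*M[:,0]
tcp=g-.0187*M[:,2]; pre=tcp+.09*M[:,2]
q0=monitor.sense()["joints"]
for s in (1,-1):
    q=quat(.09,.5236,s)
    t=np.array(list(st(.107,0))+[0])+.148*axes(SYAW,.454)[:,2]
    print(s,kinematics.ik(pre,q),kinematics.ik(tcp,q),kinematics.ik(t,quat(SYAW,.454,s)))
E
python3 t1.py
```

```text
1 [ 0.534   0.1056  1.8629 -0.3317  0.7201  0.6441] [ 0.4896  0.2864  1.8707 -0.395   0.5299  0.696 ] [-0.1829  0.2047  2.0058 -0.033   0.4775  0.0605]
-1 [ 0.534   0.1056  1.8629 -0.3317  0.7201 -2.4975] [ 0.4896  0.2864  1.8707 -0.395   0.5299 -2.4456] None
```

```bash
sed -i '/^q0/,$d' t1.py
cat >> t1.py <<'E'
q=quat(.09,.5236)
env.reach(pre,q); rep("pre")
print(env.movel(tcp,velocity=.1,guard=15)); rep("at")
env.close_gripper(30); rep("closed")
print(env.movel(tcp+.045*M[:,2],velocity=.08)); rep("lift")
snap("held_s","scene"); snap("held_t","top")
a=cv2.imread("pics/held_s.png")[150:350,370:570];b=cv2.imread("pics/held_t.png")[170:370,60:260]
cv2.imwrite("pics/held.png",cv2.convertScaleAbs(cv2.resize(np.hstack([a,b]),None,fx=2,fy=2,interpolation=2),alpha=1.3))
E
python3 t1.py
```

```text
pre 2.99 [0.4106 0.3136 0.2267] gap 1.001 F [-0.8095  0.0583 -0.068 ] g 0.0
False
at 4.04 [0.4551 0.3181 0.1494] gap 1.001 F [-0.435  -0.014   0.0529] g 0.0
closed 4.72 [0.4537 0.3178 0.1481] gap 0.109 F [-9.9093 -0.2179  4.336 ] g 29.271810511127114
False
lift 5.42 [0.4326 0.3159 0.1876] gap 0.103 F [ 0.3215  0.4511 -3.4645] g 29.819371104240417
```

View pics/held.png

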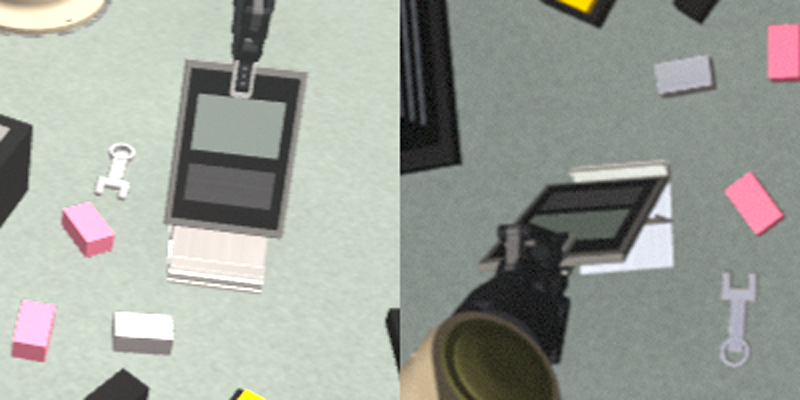

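The left half (scene) shows the tablet held and clear of the stand, with corners at full-image (453,261.5), (510.5,268), (463,181) and (523.5,186.5). Now I'll solve for its offset in the grip.

Run:
```python
from fit import *; from h import axes,monitor
s=monitor.sense(); M=R.from_quat(s["ee_rot"]).as_matrix(); P=np.array(s["position"])
T=np.c_[M[:,1],M[:,0]*0,-M[:,2]]; T[:,1]=np.cross(T[:,2],T[:,0]); print(T)
c=np.array([[.0045,.0625,0],[.0045,-.0625,0],[-.0045,-.0625,.18],[-.0045,.0625,.18]])
S=np.array([(510.5,268),(453,261.5),(463,181),(523.5,186.5)])
m=lambda p:(R.from_euler("x",p[2]).apply(c)+[0,p[0],p[1]])@T.T+P
f=lambda p:(proj("scene",m(p))-S).ravel()
r=least_squares(f,[0,-.148,0]);print(r.x,r.fun)
```

```text
[[ 0.8629 -0.0897 -0.4973]
 [ 0.0779  0.996  -0.0445]
 [ 0.4993 -0.0003  0.8664]]
[ 0.0049 -0.148   0.011 ] [ 0.9412  1.8917 -0.9054  1.0733 -0.1899 -1.7848  0.0563 -1.0426]
```

```bash
cat > t2.py <<'E'
from h import *
TI=.454; M=axes(SYAW,TI); q=quat(SYAW,TI)
def T(x,z): return np.r_[st(x,0),z]+M@np.array([0,-.0049,.148])
p=np.array(monitor.sense()["position"])
env.movel(p+[0,0,.05],velocity=.15)
env.movel(T(.120,.08),velocity=.2,frame=q); rep("over")
env.movel(T(.120,.015),velocity=.1); rep("low"); 
print(env.movel(T(.120,-.012),velocity=.02,guard=4)); s=rep("bench")
p=np.array(s["position"]); xs=np.r_[np.cos(SYAW),np.sin(SYAW),0]
p=p+[0,0,.0015]; env.movel(p,velocity=.02); rep("up")
print(env.movel(p-.025*xs,velocity=.02,guard=2.5)); s=rep("station")
o=np.array(s["position"])-M@np.array([0,-.0049,.148]); d=o[:2]-ST
print("origin in station",d@xs[:2],d@[-xs[1],xs[0]],o[2])
snap("p1","scene"); cv2.imwrite("pics/p1c.png",cv2.resize(cv2.imread("pics/p1.png")[130:330,270:470],None,fx=3,fy=3,interpolation=2))
E
python3 t2.py
```

```text
over 7.74 [0.5203 0.0132 0.2131] gap 0.101 F [ 0.1428  1.3035 -3.5602] g 29.783109426498413
low 8.54 [0.5209 0.0126 0.1486] gap 0.102 F [-0.2728  0.6347 -3.2401] g 29.719225466251373
True
bench 9.34 [0.5204 0.0129 0.1333] gap 0.101 F [-2.8584  1.7949  5.0478] g 31.29528522491455
up 9.62 [0.5203 0.0129 0.1346] gap 0.1 F [-0.8933  0.3191 -3.2861] g 29.85834538936615
True
station 10.48 [0.5034 0.0166 0.135 ] gap 0.103 F [ 2.1751 -0.0853  2.3625] g 30.388881862163544
origin in station 0.10240755873587412 0.00020360325087371284 0.002001882633487495
```

View pics/p1c.png

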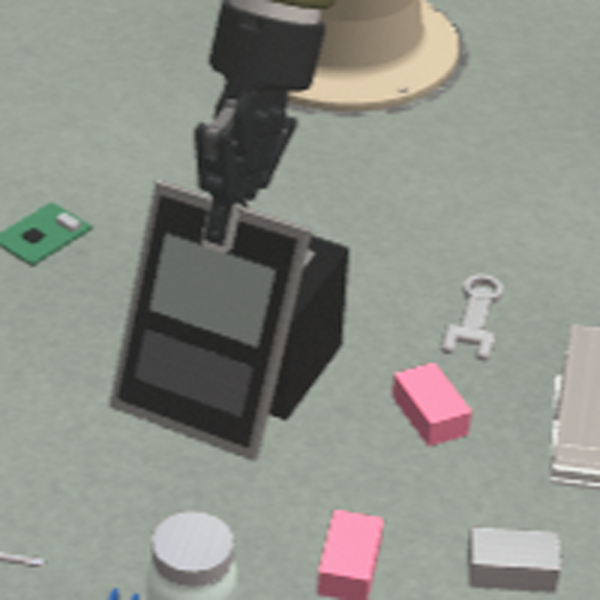

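The crop shows the tablet leaning square on the station's back, with its foot from (117,405) to (257,457) in the crop. Now I'll release, withdraw and fetch the block.

```bash
cat > t3.py <<'E'
from h import *
TI=.454; M=axes(SYAW,TI)
p=np.array(monitor.sense()["position"])
env.release(); rep("rel"); env.hold(.3)
env.movel(p+.09*M[:,2],velocity=.1); rep("off")
env.movel(p+.09*M[:,2]+[0,0,.06],velocity=.2)
snap("p2","scene")
by=.1987; b=np.array([.6303,.264])
q=min((down(by+k*np.pi/2) for k in(1,-1)),key=lambda q:abs(kinematics.ik([*b,.12],q)[5]) if kinematics.ik([*b,.12],q) is not None else 9)
env.reach([*b,.12],q); rep("over")
env.movel([*b,.001],velocity=.12,guard=12); rep("down")
env.close_gripper(50); rep("grip")
env.movel([*b,.10],velocity=.12); rep("lift")
snap("p3","scene")
a=cv2.imread("pics/p2.png")[150:330,290:490];c=cv2.imread("pics/p3.png")[150:330,290:490]
cv2.imwrite("pics/p23.png",cv2.convertScaleAbs(cv2.resize(np.hstack([a,c]),None,fx=2,fy=2,interpolation=2),alpha=1.3))
E
python3 t3.py
```

```text
rel 11.26 [0.5024 0.0168 0.1337] gap 0.998 F [-0.2729 -0.2494 -0.1165] g 0.0
off 12.62 [0.4648 0.0251 0.2153] gap 0.999 F [ 0.4255 -0.5204 -1.2206] g 0.0
over 14.52 [0.6304 0.2635 0.1204] gap 0.998 F [-0.4703  0.1274 -0.524 ] g 0.0
down 15.66 [0.6308 0.2641 0.002 ] gap 0.999 F [-0.5128  0.013   0.2729] g 0.0
grip 16.02 [0.6308 0.2642 0.0021] gap 0.686 F [-0.8412 -0.5413  5.6342] g 56.77738845348358
lift 16.99 [0.6298 0.2638 0.0988] gap 0.691 F [ 0.0959  0.8029 -3.5769] g 55.740251541137695
```

View pics/p23.png

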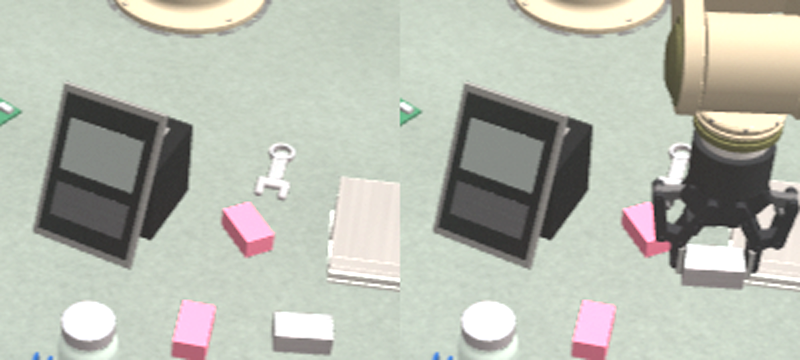

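The tablet stays leaning, with foot corners at scene (308,266) and (355.5,283.5). The block is gripped and lifted. I'll check the foot position and set the block.

```bash
cat > t4.py <<'E'
from h import *; from fit import C
V=C["scene"]["view"];K=C["scene"]["mtx"]
def ground(u,z):
    d=V[:3,:3].T@np.linalg.solve(K,[*u,1]);o=-V[:3,:3].T@V[:3,3];return o+d*(z-o[2])/d[2]
a,b=ground((308,266),.004),ground((355.5,283.5),.004)
xs=np.r_[np.cos(SYAW),np.sin(SYAW)];ys=np.r_[-xs[1],xs[0]]
m=(a+b)[:2]/2-ST; print("foot in station",m@xs,m@ys,"len",np.linalg.norm(a-b),"yaw",np.arctan2(-(b-a)[0],(b-a)[1]))
q=min((down(SYAW+k*np.pi/2) for k in(1,-1)),key=lambda q:abs(np.array(kinematics.ik([.6,0,.1],q))[5]-monitor.sense()["joints"][5]))
P=lambda x,z:np.r_[st(x,0),z]
env.movel(P(.145,.10),velocity=.25,frame=q); rep("over")
env.movel(P(.145,.006),velocity=.12); rep("low")
print(env.movel(P(.115,.006),velocity=.02,guard=2.0)); s=rep("touch")
d=np.array(s["position"])[:2]-ST; print("tcp in station",d@xs,d@ys)
E
python3 t4.py
```

```text
foot in station 0.10372335715534678 0.002637224044525624 len 0.12066312900283432 yaw -0.19685578013751126
over 18.26 [ 0.6094 -0.0008  0.0999] gap 0.688 F [-0.3842 -0.7175 -4.1222] g 55.68122684955597
low 19.19 [ 0.61   -0.002   0.0068] gap 0.691 F [ 0.2254  0.5299 -3.9217] g 55.678444504737854
True
touch 20.27 [0.5868 0.003  0.0057] gap 0.687 F [ 2.4167 -0.5785 -0.6449] g 56.057127714157104
tcp in station 0.12186517156133525 -8.150394649474812e-06
```

```bash
cat > t5.py <<'E'
from h import *
xs=np.r_[np.cos(SYAW),np.sin(SYAW),0]
p=np.array(monitor.sense()["position"])+.0008*xs
print(env.movel([p[0],p[1],-.001],velocity=.015,guard=3)); s=rep("bench")
env.release(); rep("rel")
p=np.array(monitor.sense()["position"])
env.movel(p+[0,0,.03]+.004*xs,velocity=.06)
env.movel(p+[0,0,.16]+.004*xs,velocity=.2); rep("up")
# bottle: fingers along reel-pair x axis direction at the goal
env.reach([.50,-.15,.2],down(SYAW+np.pi/2) if 0 else monitor.sense()["ee_rot"])
snap("p4","scene")
cv2.imwrite("pics/p4c.png",cv2.convertScaleAbs(cv2.resize(cv2.imread("pics/p4.png")[170:320,150:400],None,fx=3,fy=3,interpolation=2),alpha=1.3))
E
python3 t5.py
```

```text
True
bench 20.57 [0.5869 0.0029 0.002 ] gap 0.685 F [-1.2466  0.3562  5.3837] g 56.74693286418915
rel 20.95 [0.5866 0.003  0.0015] gap 1.0 F [-0.0362 -0.304   0.3117] g 0.0
up 22.4 [0.5899 0.0022 0.1601] gap 0.998 F [ 0.3584 -0.3402 -0.5889] g 0.0
```

View pics/p4c.png

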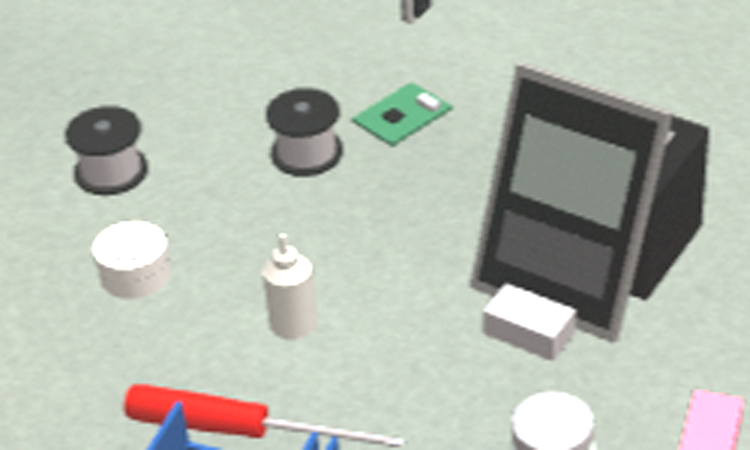

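The block is flat at the tablet's foot, with its top-face centre at about crop (530,312) and the foot middle at about (545,311). I'll check that numerically.

Run:
```python
from h import *; from fit import C,fit,box
V=C["scene"]["view"];K=C["scene"]["mtx"]
def ground(u,z):
    d=V[:3,:3].T@np.linalg.solve(K,[150+u[0]/3,170+u[1]/3,1]);o=-V[:3,:3].T@V[:3,3];return (o+d*(z-o[2])/d[2])[:2]
xs=np.r_[np.cos(SYAW),np.sin(SYAW)];ys=np.r_[-xs[1],xs[0]]
for n,u,z in [("blk c",(530,312),.025),("c0",(508,288),.025),("c1",(576,318),.025),("c2",(556,335),.025),("c3",(485,317),.025),("b2",(555,356),0),("b3",(486,333),0),("foot-",(473,286),.004),("foot+",(615,339),.004)]:
    g=ground(u,z)-ST;print(n,g@xs,g@ys)
i=eyes.grab_frame("top")["frame"]; cv2.imwrite("pics/p5.png",cv2.cvtColor(i,cv2.COLOR_RGB2BGR))
cv2.imwrite("pics/p5c.png",cv2.resize(cv2.imread("pics/p5.png")[190:330,230:410],None,fx=4,fy=4,interpolation=2))
```

```text
blk c 0.12596222692596748 0.0031277223012099705
c0 0.11157957028867044 -0.023743926694025405
c1 0.11514317932521338 0.035605961293851456
c2 0.13764438871131535 0.03128749862853997
c3 0.1464878423651151 -0.023069914601493807
b2 0.135018255588545 0.029116959943669127
b3 0.13893801326135752 -0.027266810575289
foot- 0.10343173264468455 -0.059478621419006096
foot+ 0.10162678446905796 0.06127031028841752
```

View pics/p5c.png

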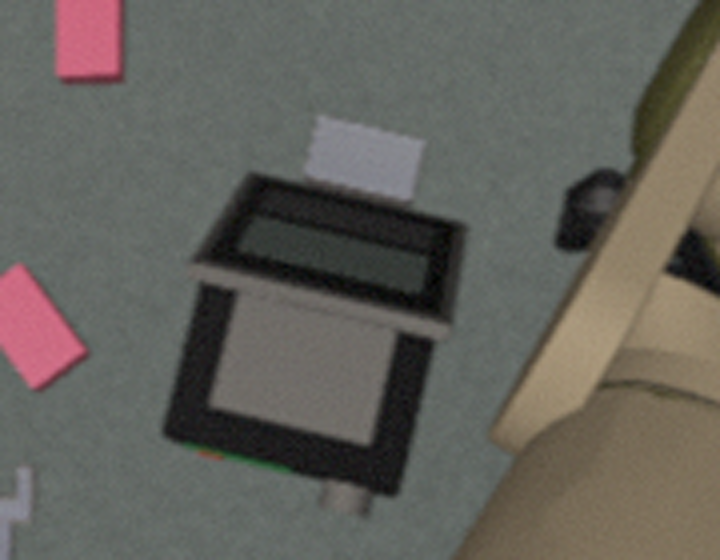

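The top view shows the block's long side (crop (303,180)–(410,200)) touching the tablet's lower edge, roughly centred. Next is the bottle, then the tin.

```bash
cat > t6.py <<'E'
from h import *
def dq(h,*ps):
    best=None
    for k in (0,np.pi):
        q=down(h+k); J=[kinematics.ik(p,q) for p in ps]
        if all(j is not None for j in J):
            c=max(abs(j[5]) for j in J)
            if best is None or c<best[0]: best=(c,q)
    return best[1]
def pickplace(a,b,h1,h2,z,eff,hi=.09):
    a=np.array(a);b=np.array(b)
    q1=dq(h1,[*a,z+hi],[*a,z]); q2=dq(h2,[*b,z+hi],[*b,z])
    env.reach([*a,z+hi+.03],q1)
    print(env.movel([*a,z],velocity=.12,guard=10)); rep("at")
    env.close_gripper(eff); rep("grip")
    env.movel([*a,z+hi],velocity=.12)
    env.reach([*b,z+hi],q2); rep("over")
    env.movel([*b,z+.008],velocity=.12)
    print(env.movel([*b,z-.004],velocity=.015,guard=2.5)); rep("set")
    env.release(); rep("rel")
    env.movel([*b,z+hi+.02],velocity=.12)
pickplace([.6243,-.1702],[.472,-.309],.453,.453,.022,25)
pickplace([.6123,-.307],st(0,-.1175),SYAW,SYAW,.004,40)
env.reach([.35,-.35,.3],dq(0,[.35,-.35,.3])); rep("end")
snap("f_s","scene"); snap("f_t","top")
a=cv2.imread("pics/f_s.png")[180:330,150:400];b=cv2.imread("pics/f_t.png")[190:340,270:520]
cv2.imwrite("pics/f.png",cv2.convertScaleAbs(cv2.resize(np.vstack([a,b]),None,fx=2,fy=2,interpolation=2),alpha=1.3))
E
python3 t6.py
```

```text
False
at 25.32 [ 0.6247 -0.1704  0.0229] gap 1.0 F [ 0.4031  0.568  -0.945 ] g 0.0
grip 25.82 [ 0.6245 -0.1702  0.0224] gap 0.41 F [0.5573 0.4744 2.1293] g 25.419055692730126
over 27.56 [ 0.4728 -0.3084  0.1119] gap 0.415 F [ 1.5214 -0.1755 -0.6424] g 25.088419191386038
True
set 28.95 [ 0.472  -0.309   0.0223] gap 0.41 F [-0.7823  0.7965  4.0124] g 25.665790682542138
rel 29.5 [ 0.4717 -0.3087  0.0218] gap 0.996 F [-0.0153 -0.3335 -0.3014] g 0.0
False
at 32.52 [ 0.6127 -0.3073  0.005 ] gap 0.996 F [0.0844 0.095  0.082 ] g 0.0
grip 32.92 [ 0.6126 -0.3072  0.0048] gap 0.628 F [-0.7777  1.323   6.028 ] g 42.29129254817963
over 34.91 [ 0.4434 -0.0862  0.0942] gap 0.635 F [ 0.1087 -0.1867 -1.6976] g 42.25143492221832
True
set 36.29 [ 0.4425 -0.0854  0.0048] gap 0.626 F [-1.7378  0.8572  6.3547] g 42.79831051826477
rel 36.72 [ 0.4421 -0.0853  0.0043] gap 1.003 F [-0.0444  0.3721 -0.4363] g 0.0
end 39.06 [ 0.3503 -0.3493  0.2992] gap 1.006 F [ 0.0059 -0.14    0.5687] g 0.0
```

View pics/f.png

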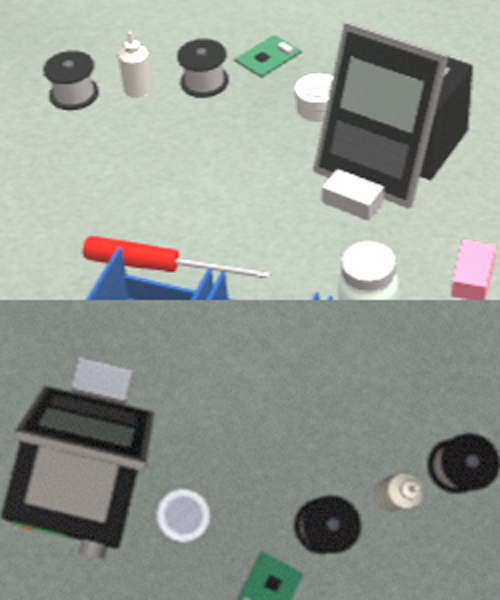

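The bottle stands between the reels (scene half (135,70)), and the tin is beside the station (top half (183,515)). Block and tablet are unchanged. One numeric check remains.

Run:
```python
from h import *; from fit import *
xs=np.r_[np.cos(SYAW),np.sin(SYAW)];ys=np.r_[-xs[1],xs[0]]; A=np.array
L=lambda p:(round((p[:2]-ST)@xs,4),round((p[:2]-ST)@ys,4),p[2])
p,r=fit(box(.0175,.03,0),A([(335.3,281.7),(311.7,275.7),(319.3,266),(342,276)]),A([(309.5,218.75),(336.25,225.5),(332.5,240.5),(305.75,235)]),[.6,0,.025,-.2]);print("block",L(p),p[3],abs(r).max())
a,e=tri((355,283),(293,233.75));b,f=tri((307.7,265.3),(346.25,246.25));print("foot",L((a+b)/2),e,f)
V=C["top"]["view"];d=V[:3,:3].T@np.linalg.solve(C["top"]["mtx"],[361.5,297.5,1]);o=-V[:3,:3].T@V[:3,3]
print("tin",L(o+d*(.030-o[2])/d[2]))
t,e=tri((150+130/2,180+36/2),(270+410/2,190+190/2));print("bottle tip",t,e)
```

```text
block (np.float64(0.1225), np.float64(-0.0002), np.float64(0.018273879764409903)) -0.20346604778331148 2.513023260350394
foot (np.float64(0.1026), np.float64(-0.0016), np.float64(0.0031634823576048776)) 1.095888953530391 0.880598118084265
tin (np.float64(0.0015), np.float64(-0.1187), np.float64(0.030000000000000027))
bottle tip [ 0.4717 -0.3087  0.0794] 0.5823796296285195
```

Everything is well within tolerance, with the block about 20 mm from the foot's middle.

```bash
python3 -c "
from bench import job
print(job.hand_in())"
```

```text
the job is handed in; nothing more can be done
None
```

I handed the job in at about 39 s on the robot clock, with everything measured within tolerance and no verdict returned: the tablet leans centred on the station's back, the block sits about 20 mm from the foot's middle (limit 25.5), the bottle is at the reels' midpoint, and the tin is about 31 mm clear of the station's right side.

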